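# Slide the vial rack home in the bench guide

### The arm

A 6-joint arm with a two-finger parallel gripper is mounted at the origin on a cart in front of the work surface, level with it; the furniture and walls round the work are solid. World frame = base frame: x ahead of the robot, y to its left, z up, the work surface at z = 0. Lengths are in m, angles in rad, forces in N, time in s.
With the tool pointing down it reaches from about 0.425 to 1.125 m from the base axis. Payload 14.9 kg.
Tool frame: the origin (TCP) lies on the centre line of the jaws, within the pads' length; the fingertips stand 8 mm ahead of it and the grasp point (between the pads) lies 11 mm behind it (manip.tips_ahead is the distance from the TCP to the fingertips, in m); y points along the fingers, z is the direction in which the jaws open and shut, and the axes are right-handed (so a half turn about y gives the same grasp; the last joint's range is limited). The gripper opens to 91 mm and grips with 3 to 60 N. Pads are 32 mm wide; open, the fingers measure 118 mm over their backs; the gripper's body (76 mm by 178 mm) begins 60 mm behind the grasp point.
Start: joints at [1.162, 0.379, 1.734, -0, 1.028, -0.033], TCP at [0.257, 0.651, 0.222] pointing down, gripper open.
Joint ranges: [-2.77, 2.77], [-0.74, 2.19], [0, 2.66], [-1.06, 4.2], [0.31, 2.87], [-3.08, 3.08]. Speed limits (rad/s): [1.89, 1.89, 2.39, 3.14, 3.14, 3.14].

### API

Orientations are given as a unit quaternion [x, y, z, w].
In Python, from bench import manip gives the robot as it stands.
- The arm moves only by the shell command python3 -m inch 'ROWS' [FORCE]. ROWS is JSON, a list of rows, each an object of numbers: "tx", "ty", "tz": the shift along the tool's x, y, z in mm; "yaw": the turn about the tool's y in degrees; "claw": the gripper's target within -1 to 1 (fully open at 1, half-way at 0, shut at -1). A call has 1 to 8 rows; each row shifts and turns the commanded pose from where the row before left it, along the tool's axes as they then stand; what a row does not reach is not made up. A row lasts 1/12 s, in which the tool goes at most 41.7 mm and 7.16 degrees, less where a joint would pass 70% of its speed; a pose out of reach is approached as far as the arm can. A call is refused whole if a number of a shift passes 41.7 or a number of a turn 7.16, either way. A call with a gripper value outside its range is refused whole. The fingers move at their own pace and stop on an object; FORCE is the grip in N (left out, the last holds). Time passes only in rows, so rows that do not move let the fingers close. It gives the time, the measured TCP pose, the force and the opening at its end, in the units of the state.
- manip.observe(): the state, without advancing time (a new reading comes with each control period).
- manip.get_image(name): name is "scene" or "top" or "wrist"; returns a dict with "pixels" (400x640x3 uint8, red, green, blue), "fx", "fy", "cx", "cy" (pixels), "R" (3x3) and "t" (3): a world point X has camera coordinates R X + t. Camera axes: x right, y down, z forward; pixel columns grow to the right and rows downward; lengths in m; the calibration is good to about 2 mm. A picture is of the moment at which its call begins. There is no depth.
- manip.job_done(): hands the job in, once; it reports no verdict.
The state is a dict: "clock": time; "joint_positions": joint angles; "qvel": joint speeds; "joint_torque": joint torques, N m; "position": TCP position; "tcp_rot": TCP orientation; "wrist_force": force on the tool from outside, world axes, zero at the start; "wrist_torque": the same for the moment, N m; "width": finger opening in m.
Only numpy, scipy, OpenCV 4.12 (cv2) and the standard library are available. Lean on these libraries where they do the work, as an engineer would, in place of code of your own. Each camera call takes 0.05 s, during which the arm holds its last target.

### The job

Push the orange vial rack along the bench until it sits flush against both the long fence and the short end stop, square in the inside corner of the aluminium guide, as the yellow marks show. Only push it with the fingers: do not lift or tip it, and leave the stacked blue blocks and the single vials, beaker and timer standing about where they are.

Things in the scene. Friction and masses are not known exactly. Their poses are not given: they have to be found in the camera images.
- rack_center (a point): centre of the orange body of the loose vial rack, 19 mm above the bench: a solid block, 92 mm along its x, 120 mm along its y, 38 mm high, with rounded edges (4 mm) and upright flat sides, 0.28 to 0.49 kg. Twelve vials with white caps are fixed in its top (4 along y, 3 along x; cap tops 57 mm above the bench). z is up
- guide: aluminium guide fixed to the bench: two rails 16 mm thick, 30 mm high, at a right angle. Origin at the inner corner, at bench height. x points away from the robot into the long fence (inner face x = 0, from y = 0 to -340 mm); y points left into the short end stop (inner face y = 0, from x = 0 to -120 mm). Turned up to 10 degrees
- home (a point): point 19 mm above the bench where the rack's centre is when home: 46 mm from the long fence's inner face, 60 mm from the end stop's, with the rack's axes parallel to the guide's (these axes). Flat yellow marks on the bench (no height) show the home place's three other corners
- rack: the same rack; origin at the centre of its underside. It slides on the bench with ordinary friction and starts up to 23 degrees out of square with the guide, its long sides roughly along the long fence, clear of both rails
- vial_a: bystander: white-capped vial standing on the bench, 25 mm across, 56 mm high; origin at its underside
- vial_b: bystander: a second such vial; origin at its underside
- timer: bystander: bench timer lying flat, 72 x 66 x 21 mm; origin at its underside
- beaker: bystander: plastic beaker, 69 mm across, 83 mm high; origin at its underside
- block_05_top: bystander: upper block of the farther stack of two vial blocks at the left (137 x 137 mm, stack 120 mm high); origin at the upper block's underside
- block_09_top: bystander: upper block of the nearer stack of two vial blocks at the left (137 x 137 mm, stack 120 mm high); origin at the upper block's underside

How it is judged:
At the end, for the whole second after the job is handed in: The rack stands flat on the bench at rest, its centre within 6 mm of the home point and no more than 4 mm short of either rail, and square with the guide within 0.06 rad (horizontal distance between rack_center and home below 0.006 m and x of rack_center in the frame of guide above -0.05 m and y of rack_center in the frame of guide above -0.064 m and angle between the x axis of rack_center and the x axis of home, either way round below 0.06 rad and height (world z) of rack_center below 0.023 m and angle between rack_center's own z axis and vertical below 0.05 rad and linear speed of rack below 0.01 m/s); the robot touches nothing.
It fails at once if the rack is lifted off the bench or tipped (height (world z) of rack_center above 0.029 m or angle between rack_center's own z axis and vertical above 0.15 rad).
It fails at once if a bystander is moved by more than 15 mm (distance of any of vial_a, vial_b, timer, beaker, block_05_top, block_09_top from where it was at the start of the episode above 0.015 m).
It also fails if it takes over 54 s, if anything falls off the work surface, if the arm or the gripper's body presses on something with over 40 N, if the wrist force passes 120 N, or if a joint passes its speed limit or range.

## Working session

There is one attempt and no reset: what is moved stays moved. The work goes in short steps, Python scripts to look and compute and a shell command to move; the robot and the scene stay as the last step left them, time stands still between calls to the robot, and variables do not carry over. Pictures are saved under pics/ and viewed, and the job is handed in when it is done.

```bash
ls; mkdir -p pics
python3 - <<'E'
from bench import manip
import cv2
o=manip.observe();print({k:o[k] for k in ['clock','position','tcp_rot','width']}, manip.tips_ahead)
for n in ['scene','top']:
    im=manip.get_image(n);cv2.imwrite(f'pics/{n}0.png',cv2.cvtColor(im['pixels'],cv2.COLOR_RGB2BGR));print(n,im['fx'],im['cx'],im['R'],im['t'])
E
```

```text
pics
{'clock': 0.0, 'position': array([0.25674043, 0.65078667, 0.22127002]), 'tcp_rot': array([ 0.69505125, -0.13217128,  0.13198485, -0.69427265]), 'width': 0.09101108679545769} 0.008
scene 461.9361079820586 330.5923134515497 [[ 0.74612447 -0.66558711 -0.01709019]
 [-0.43665324 -0.46978925 -0.76722357]
 [ 0.50262533  0.57990677 -0.64115202]] [-0.50039161  0.28532099  1.37076036]
top 490.78320128616133 318.40031007922977 [[ 0.16211008 -0.98675842  0.00530524]
 [-0.94118698 -0.15623411 -0.29959635]
 [ 0.29645808  0.04357437 -0.9540513 ]] [-0.17154407  0.59645822  1.68337686]
```

View pics/scene0.png

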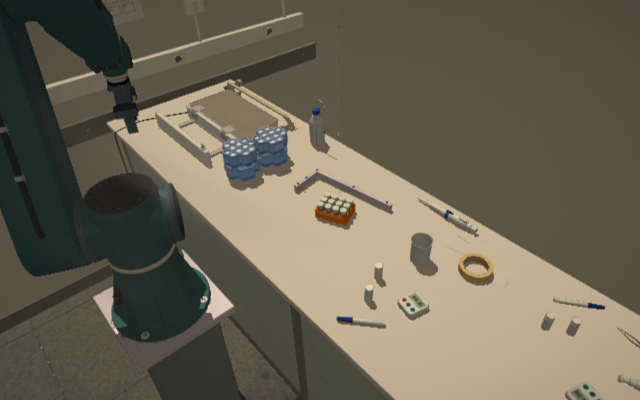

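View pics/top0.png

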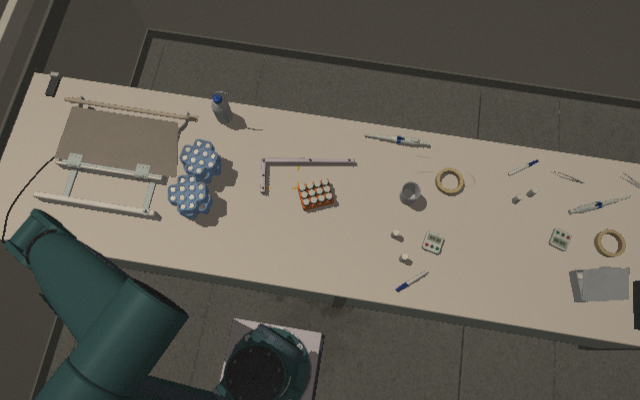

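The rack is at about (316,195) in top and the guide's corner at about (265,161). The blue stacks are left of it. The beaker, vials and timer are right. I'll zoom in and measure.

```bash
cat > h.py <<'E'
from bench import manip
import cv2, numpy as np
def ray(im,u,v,z):
    R=np.array(im['R']);t=np.array(im['t']);c=-R.T@t
    d=R.T@np.array([(u-im['cx'])/im['fx'],(v-im['cy'])/im['fy'],1.])
    return (c+d*(z-c[2])/d[2])
def proj(im,X):
    p=np.array(im['R'])@np.array(X)+np.array(im['t']);return im['fx']*p[0]/p[2]+im['cx'],im['fy']*p[1]/p[2]+im['cy']
def crop(im,name,x0,y0,x1,y1,s):
    a=cv2.cvtColor(im['pixels'],cv2.COLOR_RGB2BGR)[y0:y1,x0:x1]
    cv2.imwrite(name,cv2.resize(a,None,fx=s,fy=s,interpolation=cv2.INTER_CUBIC))
E
python3 - <<'E'
from h import *
im=manip.get_image('top');crop(im,'pics/t1.png',250,145,370,225,6)
im=manip.get_image('scene');crop(im,'pics/s1.png',285,160,405,240,6)
E
```

```text
(no output)
```

View pics/t1.png

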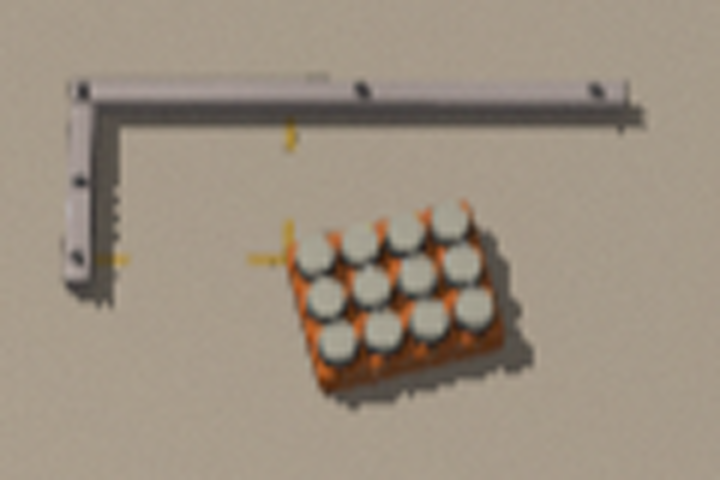

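View pics/s1.png

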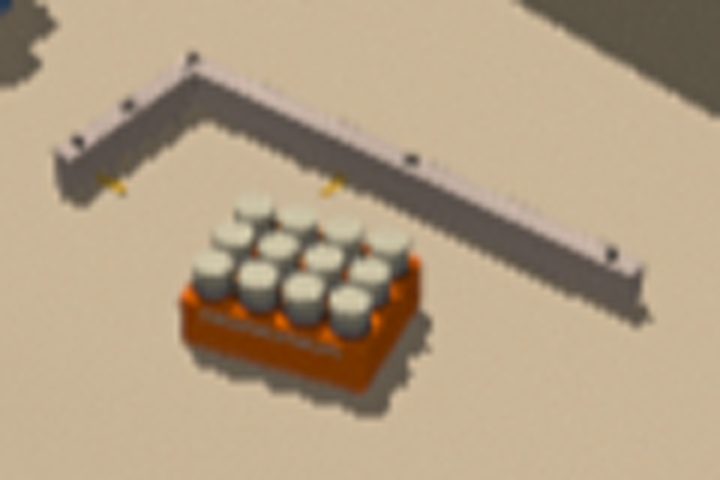

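Run:
```python
from h import *
im=manip.get_image('top')
P=lambda x,y,z:ray(im,250-.5+(x+.5)/6,145-.5+(y+.5)/6,z)[:2]
c=P(92,103,.03);e=P(628,105,.03);s=P(91,280,.03)
print('corner',c,'end',e,'short',s,'len',np.linalg.norm(e-c),np.linalg.norm(s-c))
d=c-e;print('yaw y axis',np.degrees(np.arctan2(-d[0],d[1])), 'from short',np.degrees(np.arctan2(*(c-s)[::-1])))
print('marks',P(289,260,0),P(290,122,0),P(95,260,0))
caps=np.array([P(x,y,.057) for x,y in [(316,254),(359,243),(405,232),(450,221),(326,298),(372,286),(417,274),(462,264),(338,342),(384,331),(430,319),(475,307)]])
print('rack c',caps.mean(0)); v=caps.reshape(3,4,2)
r=(v[:,0]-v[:,3]).mean(0); print('rack yaw',np.degrees(np.arctan2(-r[0],r[1])))
f=(v[0]-v[2]).mean(0);print(np.degrees(np.arctan2(f[1],f[0])),r,f)
im2=manip.get_image('scene')
for n,p in (('c',(*c,.03)),('e',(*e,.03)),('rc',(*caps.mean(0),.057))):
    q=proj(im2,p);print(n,(q[0]-285)*6,(q[1]-160)*6)
A=lambda u,v,z:np.round(ray(im,u,v,z)[:2],3)
print('vialA',A(396,233,.056),'B',A(405,258,.056),'beaker',A(409,190,.083),'timer',A(433,242,.02),'blk',A(200,160,.12),A(190,196,.12))
```

```text
corner [0.73359585 0.154344  ] end [ 0.78840797 -0.18336652] short [0.61703812 0.13190555] len 0.34212974869899937 0.11869788419106266
yaw y axis 9.219003370978424 from short 10.896667757176452
marks [0.65989488 0.01471495] [0.75269886 0.03050721] [0.63961808 0.13680324]
rack c [ 0.63909272 -0.05706794]
rack yaw 24.176354428784997
24.257579363804947 [-0.03542848  0.07891904] [0.05330709 0.02402158]
c 187.36195403512681 70.9987627005604
e 627.1137806824903 277.97645852025096
rc 296.55008622094056 252.6904058674972
vialA [ 0.531 -0.37 ] B [ 0.446 -0.412] beaker [ 0.692 -0.395] timer [ 0.529 -0.512] blk [0.669 0.373] [0.529 0.376]
```

```bash
cat >> h.py <<'E'
from scipy.spatial.transform import Rotation as Ro
C=np.array([.7336,.1543]);G=np.radians(9.3)
GM=np.array([[np.cos(G),-np.sin(G)],[np.sin(G),np.cos(G)]])
def st():
    o=manip.observe();R=Ro.from_quat(o['tcp_rot']).as_matrix()
    f=lambda v:round(float(np.degrees(np.arctan2(v[1],v[0]))),1)
    print('t %.2f'%o['clock'],'p',np.round(o['position'],4),'guide',np.round(GM.T@(o['position'][:2]-C),4),'xdir',f(R[:,0]),'ydown',R[:,1].round(3),'zdir',f(R[:,2]),'F',np.round(o['wrist_force'],1),'w',round(o['width'],3),'q',np.round(o['joint_positions'],2))
    return o,R
def to(gx,gy):
    o,R=st();w=C+GM@np.array([gx,gy])-o['position'][:2];d=np.array([*w,0])
    print('goal',C+GM@np.array([gx,gy]),'tx,tz mm',np.round(1000*(R.T@d),1))
E
python3 -c "
from h import *
to(-.23,-.193)"
```

```text
t 0.30 p [0.2569 0.651  0.2217] guide [-0.3902  0.5672] xdir -21.5 ydown [-0. -0. -1.] zdir 68.5 F [ 0.2 -0.3  0.8] w 0.091 q [ 1.16  0.38  1.73 -0.    1.03 -0.03]
goal [ 0.53781272 -0.07333203] tx,tz mm [ 5.272e+02  3.000e-01 -5.707e+02]
```

```bash
python3 -m inch '[{"yaw":-3.85,"tz":-30,"tx":20,"claw":0.4},{"yaw":-3.85,"tz":-30,"tx":20},{"yaw":-3.85,"tz":-30,"tx":20},{"yaw":-3.85,"tz":-30,"tx":20},{"yaw":-3.85,"tz":-30,"tx":20},{"yaw":-3.85,"tz":-30,"tx":20},{"yaw":-3.85,"tz":-30,"tx":20},{"yaw":-3.85,"tz":-30,"tx":20}]'; python3 -c "
from h import *
to(-.23,-.193)"
```

```text
t 0.30 p [0.2569 0.651  0.2217] guide [-0.3902  0.5672] xdir -21.5 ydown [-0. -0. -1.] zdir 68.5 F [ 0.2 -0.3  0.8] w 0.091 q [ 1.16  0.38  1.73 -0.    1.03 -0.03]
goal [ 0.53781272 -0.07333203] tx,tz mm [ 5.272e+02  3.000e-01 -5.707e+02]invalid input
```

```bash
python3 -m inch '[{"tx":20,"ty":0,"tz":-30,"yaw":-3.85,"claw":0.4},{"tx":20,"ty":0,"tz":-30,"yaw":-3.85,"claw":0.4}]'; python3 -c "
from h import *
to(-.23,-.193)"
```

```text
clock: 0.47
position: [0.274, 0.5811, 0.2215]
tcp_rot: [0.702, -0.084, 0.084, -0.702]
wrist_force: [0.0, -0.8, 0.1]
width: 0.0807
t 0.47 p [0.274  0.5811 0.2215] guide [-0.3846  0.4954] xdir -13.6 ydown [-0. -0. -1.] zdir 76.4 F [ 0.  -0.8  0.1] w 0.081 q [ 1.09  0.29  1.86  0.    1.   -0.24]
goal [ 0.53781272 -0.07333203] tx,tz mm [ 410.     0.  -574.2]
```

```bash
python3 -m inch '[{"tx":20,"ty":0,"tz":-30,"yaw":-3.82,"claw":0.4},{"tx":20,"ty":0,"tz":-30,"yaw":-3.82,"claw":0.4},{"tx":20,"ty":0,"tz":-30,"yaw":-3.82,"claw":0.4},{"tx":20,"ty":0,"tz":-30,"yaw":-3.82,"claw":0.4},{"tx":20,"ty":0,"tz":-30,"yaw":-3.82,"claw":0.4},{"tx":20,"ty":0,"tz":-30,"yaw":-3.82,"claw":0.4},{"tx":0,"ty":0,"tz":-30,"yaw":0,"claw":0.4},{"tx":0,"ty":0,"tz":-30,"yaw":0,"claw":0.4}]'; python3 -c "
from h import *
to(-.23,-.193)"
```

```text
clock: 1.13
position: [0.3902, 0.3333, 0.222]
tcp_rot: [-0.705, -0.056, 0.056, 0.705]
wrist_force: [-0.2, 0.4, 0.0]
width: 0.064
t 1.13 p [0.3902 0.3333 0.222 ] guide [-0.3099  0.2321] xdir 9.1 ydown [ 0.  0. -1.] zdir 99.1 F [-0.2  0.4  0. ] w 0.064 q [ 0.66  0.08  2.11 -0.    0.95 -1.07]
goal [ 0.53781272 -0.07333203] tx,tz mm [  81.6   -0.  -424.8]
```

```bash
python3 -m inch '[{"tx":0,"ty":0,"tz":-40,"yaw":-0.2,"claw":0.4},{"tx":7,"ty":0,"tz":-40,"yaw":0,"claw":0.4},{"tx":15,"ty":0,"tz":-38,"yaw":0,"claw":0.4},{"tx":15,"ty":0,"tz":-38,"yaw":0,"claw":0.4},{"tx":15,"ty":0,"tz":-38,"yaw":0,"claw":0.4},{"tx":15,"ty":0,"tz":-38,"yaw":0,"claw":0.4},{"tx":15,"ty":0,"tz":-38,"yaw":0,"claw":0.4},{"tx":0,"ty":0,"tz":-38,"yaw":0,"claw":0.4}]';python3 -m inch '[{"tx":0,"ty":0,"tz":-39,"yaw":0,"claw":0.4},{"tx":0,"ty":0,"tz":-39,"yaw":0,"claw":0.4},{"tx":0,"ty":0,"tz":-39,"yaw":0,"claw":0.4},{"tx":0,"ty":0,"tz":0,"yaw":0,"claw":0.4}]'; python3 -c "
from h import *
to(-.23,-.193)
im=manip.get_image('wrist');cv2.imwrite('pics/w1.png',im['pixels'][:,:,::-1])
"
```

```text
clock: 1.8
position: [0.5222, 0.0421, 0.2225]
tcp_rot: [0.705, 0.058, -0.057, -0.705]
wrist_force: [0.0, 0.3, 0.2]
width: 0.0637
clock: 2.13
position: [0.5398, -0.0765, 0.2223]
tcp_rot: [0.705, 0.056, -0.056, -0.704]
wrist_force: [-0.8, 2.3, 0.3]
width: 0.0639
t 2.13 p [ 0.5398 -0.0765  0.2223] guide [-0.2286 -0.1964] xdir 9.1 ydown [ 0.001 -0.001 -1.   ] zdir 99.1 F [-0.8  2.3  0.3] w 0.064 q [-0.18  0.13  2.05 -0.    0.96 -1.91]
goal [ 0.53781272 -0.07333203] tx,tz mm [-1.4 -0.   3.4]
```

View pics/w1.png

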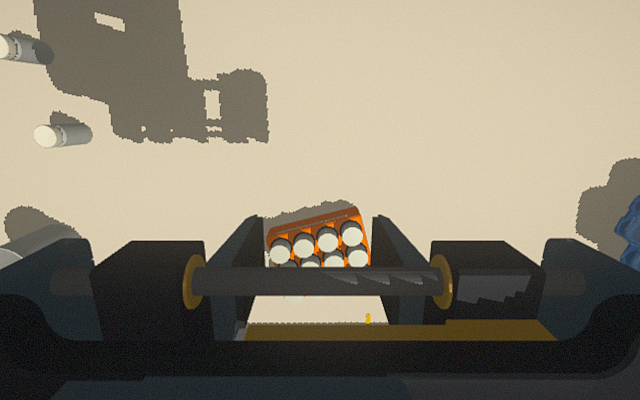

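The wrist view shows the rack between the fingers, around (315,240), with its near-left corner nearest the robot. The space below the fingers is clear, so I'll descend.

```bash
python3 -m inch '[{"tx":0,"ty":38,"tz":3,"yaw":-0.2,"claw":0.4},{"tx":0,"ty":38,"tz":0,"yaw":0,"claw":0.4},{"tx":0,"ty":38,"tz":0,"yaw":0,"claw":0.4},{"tx":0,"ty":38,"tz":0,"yaw":0,"claw":0.4},{"tx":0,"ty":30,"tz":0,"yaw":0,"claw":0.4},{"tx":0,"ty":18,"tz":0,"yaw":0,"claw":0.4},{"tx":0,"ty":0,"tz":0,"yaw":0,"claw":0.4}]'; python3 -c "
from h import *
to(-.108,-.193)
im=manip.get_image('top');crop(im,'pics/t2.png',250,145,370,235,6)
"
```

```text
clock: 2.77
position: [0.5359, -0.0672, 0.0185]
tcp_rot: [-0.704, -0.057, 0.061, 0.705]
wrist_force: [-1.0, 0.4, 0.0]
width: 0.0636
t 2.77 p [ 0.5359 -0.0672  0.0185] guide [-0.2309 -0.1866] xdir 9.5 ydown [-0.006  0.001 -1.   ] zdir 99.5 F [-1.   0.4  0. ] w 0.064 q [-0.17  0.47  2.1   0.    0.58 -1.91]
goal [ 0.65820912 -0.05361637] tx,tz mm [122.9  -0.7  -6.9]
```

View pics/t2.png

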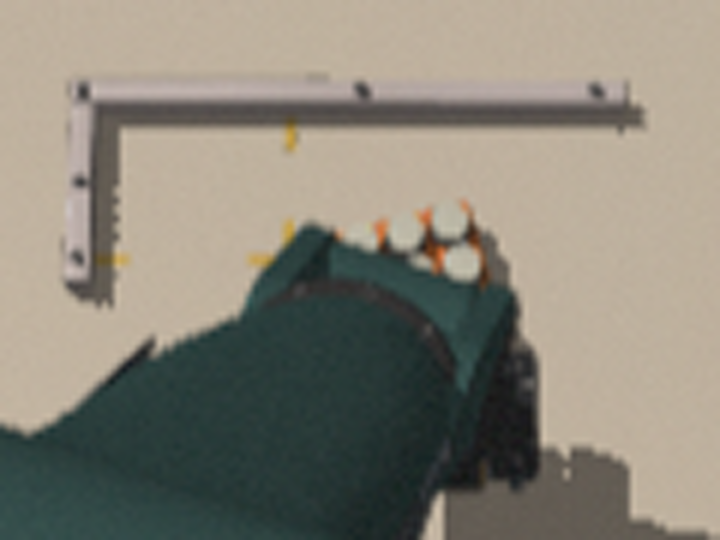

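```bash
python3 -m inch '[{"tx":0,"ty":0,"tz":-11,"yaw":0,"claw":0.4},{"tx":10,"ty":0,"tz":0,"yaw":0,"claw":0.4},{"tx":10,"ty":0,"tz":0,"yaw":0,"claw":0.4},{"tx":8,"ty":0,"tz":0,"yaw":0,"claw":0.4},{"tx":8,"ty":0,"tz":0,"yaw":0,"claw":0.4},{"tx":8,"ty":0,"tz":0,"yaw":0,"claw":0.4},{"tx":8,"ty":0,"tz":0,"yaw":0,"claw":0.4},{"tx":0,"ty":0,"tz":0,"yaw":0,"claw":0.4}]'; python3 -c "
from h import *
to(-.108,-.193)
im=manip.get_image('scene');crop(im,'pics/s2.png',285,140,405,230,6)
"
```

```text
clock: 3.48
position: [0.5934, -0.0705, 0.0222]
tcp_rot: [0.705, 0.059, -0.058, -0.705]
wrist_force: [-0.8, -0.3, -0.8]
width: 0.064
t 3.48 p [ 0.5934 -0.0705  0.0222] guide [-0.1747 -0.1992] xdir 9.5 ydown [ 0.002 -0.    -1.   ] zdir 99.5 F [-0.8 -0.3 -0.8] w 0.064 q [-0.16  0.52  1.99  0.    0.63 -1.89]
goal [ 0.65820912 -0.05361637] tx,tz mm [66.8  0.1  5.9]
```

View pics/s2.png

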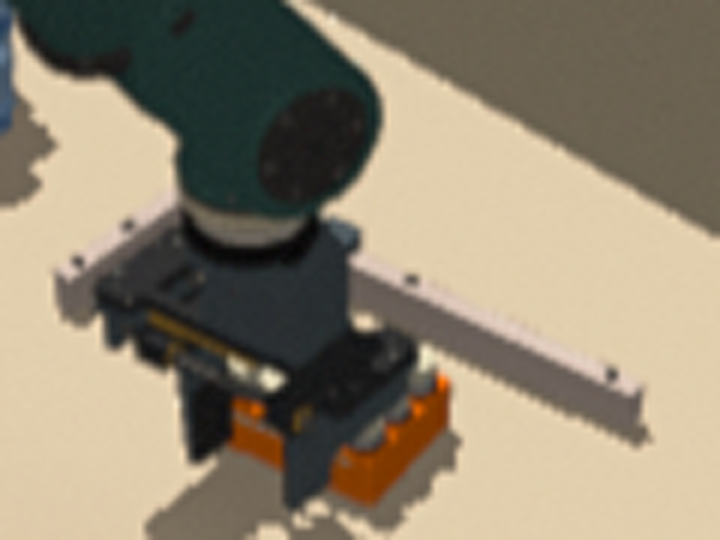

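Both fingers are on the near long face, and the rack has turned about square. It extends a bit more to the right of the fingers. I'll keep pushing toward the fence.

```bash
python3 -m inch '[{"tx":8,"ty":0,"tz":0,"yaw":0,"claw":0.4},{"tx":8,"ty":0,"tz":-1,"yaw":0,"claw":0.4},{"tx":8,"ty":0,"tz":-1,"yaw":0,"claw":0.4},{"tx":8,"ty":0,"tz":0,"yaw":0,"claw":0.4},{"tx":8,"ty":0,"tz":0,"yaw":0,"claw":0.4},{"tx":6,"ty":0,"tz":0,"yaw":0,"claw":0.4},{"tx":4,"ty":0,"tz":0,"yaw":0,"claw":0.4},{"tx":2,"ty":0,"tz":0,"yaw":0,"claw":0.4}]'; python3 -c "
from h import *
to(-.108,-.193)
im=manip.get_image('scene');crop(im,'pics/s3.png',285,140,405,230,6)
im=manip.get_image('top');crop(im,'pics/t3.png',250,145,370,235,6)
"
```

```text
clock: 4.2
position: [0.6437, -0.064, 0.0219]
tcp_rot: [0.705, 0.059, -0.059, -0.705]
wrist_force: [-2.9, -0.3, 2.4]
width: 0.0641
t 4.20 p [ 0.6437 -0.064   0.0219] guide [-0.124  -0.2009] xdir 9.5 ydown [ 0. -0. -1.] zdir 99.5 F [-2.9 -0.3  2.4] w 0.064 q [-0.14  0.58  1.89 -0.    0.68 -1.87]
goal [ 0.65820912 -0.05361637] tx,tz mm [16.   0.   7.9]
```

View pics/s3.png

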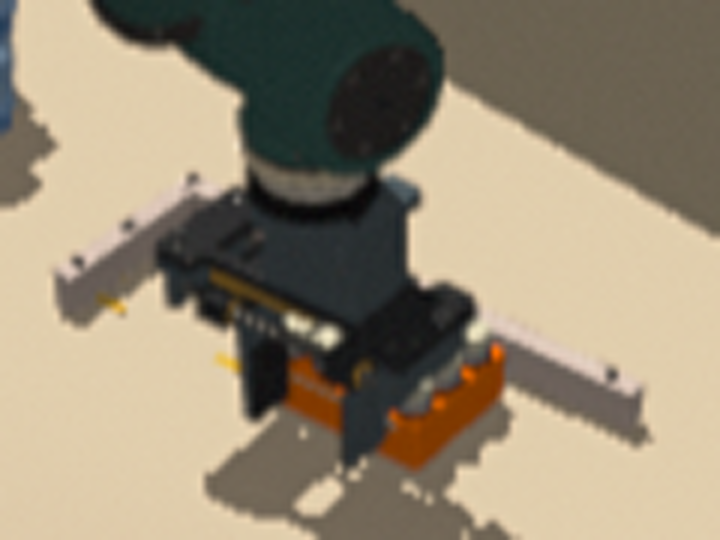

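View pics/t3.png

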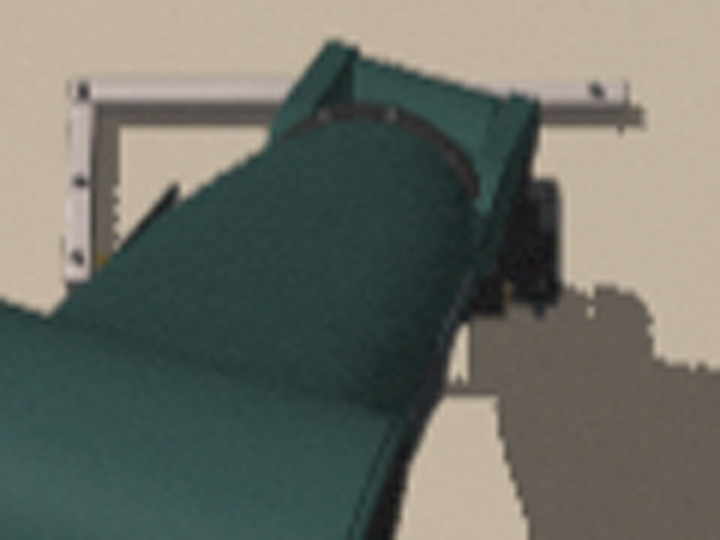

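```bash
python3 -m inch '[{"tx":4,"ty":0,"tz":0,"yaw":0,"claw":0.4},{"tx":4,"ty":0,"tz":0,"yaw":0,"claw":0.4},{"tx":2,"ty":0,"tz":0,"yaw":0,"claw":0.4},{"tx":1,"ty":0,"tz":0,"yaw":0,"claw":0.4},{"tx":0,"ty":0,"tz":0,"yaw":0,"claw":0.4}]';python3 -m inch '[{"tx":2,"ty":0,"tz":0,"yaw":0,"claw":0.4},{"tx":0,"ty":0,"tz":0,"yaw":0,"claw":0.4}]';python3 -m inch '[{"tx":2,"ty":0,"tz":0,"yaw":0,"claw":0.4},{"tx":0,"ty":0,"tz":0,"yaw":0,"claw":0.4}]'; python3 -c "
from h import *
to(-.108,-.193)"
```

```text
clock: 4.72
position: [0.6543, -0.0623, 0.022]
tcp_rot: [0.705, 0.059, -0.058, -0.705]
wrist_force: [0.2, 0.0, -0.3]
width: 0.0637
clock: 4.88
position: [0.6561, -0.062, 0.022]
tcp_rot: [0.705, 0.059, -0.058, -0.705]
wrist_force: [0.6, 0.8, 0.1]
width: 0.064
clock: 5.05
position: [0.6581, -0.0617, 0.022]
tcp_rot: [0.705, 0.059, -0.058, -0.705]
wrist_force: [-0.3, -0.9, -0.5]
width: 0.0638
t 5.05 p [ 0.6581 -0.0617  0.022 ] guide [-0.1094 -0.201 ] xdir 9.5 ydown [ 0. -0. -1.] zdir 99.5 F [-0.3 -0.9 -0.5] w 0.064 q [-0.13  0.59  1.86  0.    0.69 -1.87]
goal [ 0.65820912 -0.05361637] tx,tz mm [ 1.4 -0.   7.9]
```

```bash
for i in 1; do python3 -m inch '[{"tx":2,"ty":0,"tz":0,"yaw":0,"claw":0.4},{"tx":0,"ty":0,"tz":0,"yaw":0,"claw":0.4}]'; python3 -m inch '[{"tx":2,"ty":0,"tz":0,"yaw":0,"claw":0.4},{"tx":0,"ty":0,"tz":0,"yaw":0,"claw":0.4}]'; done; python3 -c "
from h import *
to(-.108,-.193)
im=manip.get_image('scene');crop(im,'pics/s4.png',285,140,405,230,6)"
```

```text
clock: 5.22
position: [0.6602, -0.0613, 0.0219]
tcp_rot: [0.705, 0.059, -0.058, -0.705]
wrist_force: [0.2, 0.8, 0.3]
width: 0.0634
clock: 5.38
position: [0.6606, -0.061, 0.0217]
tcp_rot: [-0.705, -0.057, 0.059, 0.705]
wrist_force: [-9.9, -1.4, 7.3]
width: 0.0639
t 5.38 p [ 0.6606 -0.061   0.0217] guide [-0.1068 -0.2007] xdir 9.5 ydown [-0.003  0.    -1.   ] zdir 99.5 F [-9.9 -1.4  7.3] w 0.064 q [-0.13  0.6   1.85 -0.    0.7  -1.86]
goal [ 0.65820912 -0.05361637] tx,tz mm [-1.1  0.   7.7]
```

View pics/s4.png

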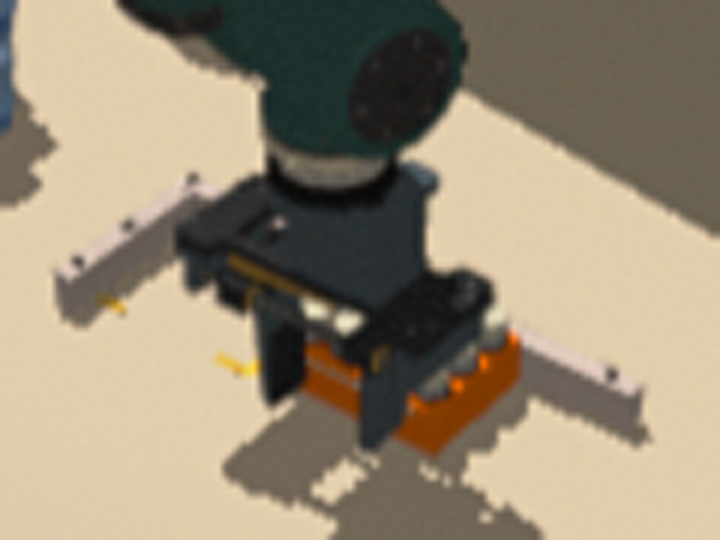

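Contact with the fence: the force in x jumped to about 10 N at guide x = -0.107, as expected. I'll back off, rise, and look.

```bash
python3 -m inch '[{"tx":-15,"ty":0,"tz":0,"yaw":0,"claw":0.4},{"tx":-30,"ty":0,"tz":0,"yaw":0,"claw":0.2},{"tx":-30,"ty":-30,"tz":0,"yaw":0,"claw":0.0},{"tx":-30,"ty":-30,"tz":-30,"yaw":6,"claw":0.0},{"tx":-30,"ty":-30,"tz":-40,"yaw":7,"claw":0.0},{"tx":-30,"ty":-20,"tz":-40,"yaw":7,"claw":0.0},{"tx":0,"ty":0,"tz":-40,"yaw":7,"claw":0.0},{"tx":0,"ty":0,"tz":-40,"yaw":7,"claw":0.0}]'; python3 -c "
from h import *
st()
im=manip.get_image('top');crop(im,'pics/t5.png',250,145,370,235,6)
im=manip.get_image('scene');crop(im,'pics/s5.png',285,140,405,230,6)"
```

```text
clock: 6.1
position: [0.5048, -0.2395, 0.1141]
tcp_rot: [0.691, -0.151, 0.153, -0.69]
wrist_force: [2.0, 0.2, 0.3]
width: 0.0456
t 6.10 p [ 0.5048 -0.2395  0.1141] guide [-0.2894 -0.3517] xdir -24.8 ydown [ 0.003 -0.002 -1.   ] zdir 65.2 F [2.  0.2 0.3] w 0.046 q [-0.48  0.32  2.07  0.    0.76 -1.62]
```

View pics/t5.png

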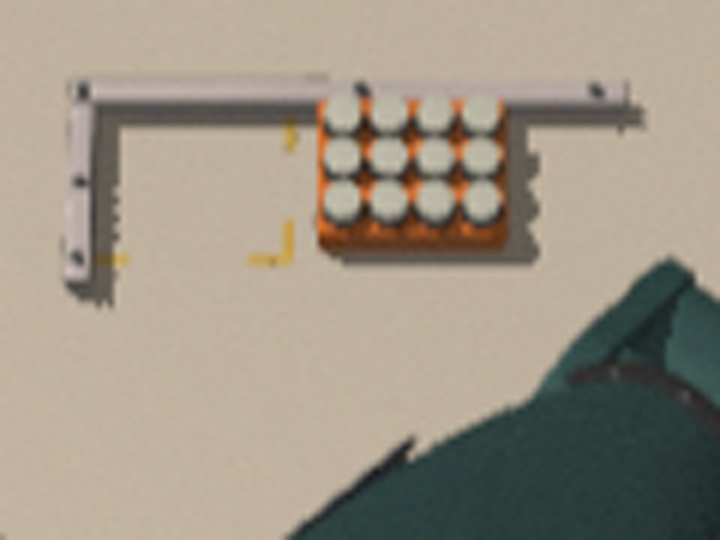

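View pics/s5.png

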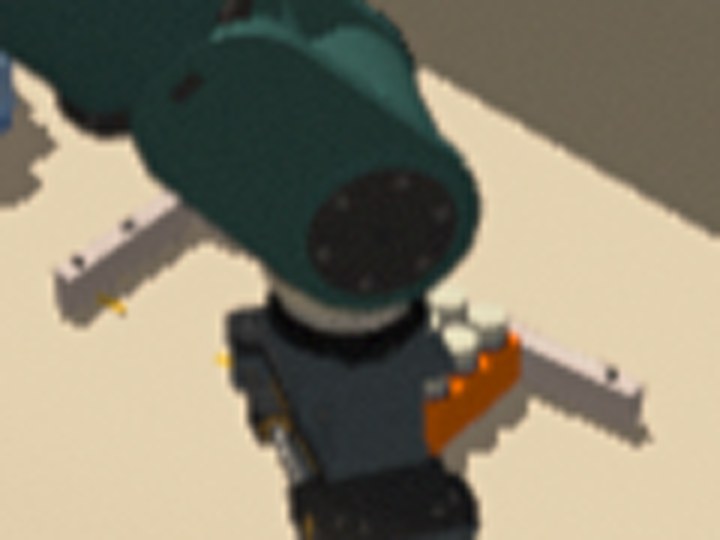

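The rack is now flush and square against the long fence (caps at rows 115, 157 and 203 with level columns). It has about 230 px (in the 6x zoom) to slide left to the end stop. Next I'll go to its right side.

```bash
python3 - <<'E'
from h import *
im=manip.get_image('top')
P=lambda x,y,z:ray(im,250-.5+(x+.5)/6,145-.5+(y+.5)/6,z)[:2]
print('rack guide',GM.T@(P(413,158.5,.057)-C))
E
python3 -m inch '[{"tx":0,"ty":0,"tz":0,"yaw":7,"claw":0.0},{"tx":0,"ty":0,"tz":0,"yaw":7,"claw":0.0},{"tx":0,"ty":0,"tz":0,"yaw":7,"claw":0.0},{"tx":0,"ty":0,"tz":0,"yaw":7,"claw":0.0},{"tx":0,"ty":0,"tz":0,"yaw":7,"claw":0.0},{"tx":0,"ty":0,"tz":0,"yaw":7,"claw":0.0},{"tx":0,"ty":0,"tz":0,"yaw":7,"claw":0.0},{"tx":0,"ty":0,"tz":0,"yaw":7,"claw":0.0}]' ; python3 -c "
from h import *
to(-.05,-.305)"
```

```text
rack guide [-0.04713602 -0.20466307]
clock: 6.92
position: [0.5051, -0.2367, 0.1123]
tcp_rot: [-0.539, 0.458, -0.458, 0.539]
wrist_force: [0.2, -0.4, -0.2]
width: 0.0456
t 6.92 p [ 0.5051 -0.2367  0.1123] guide [-0.2887 -0.3489] xdir -80.7 ydown [ 0.  0. -1.] zdir 9.3 F [ 0.2 -0.4 -0.2] w 0.046 q [-0.48  0.32  2.07  0.    0.76 -0.64]
goal [ 0.73354638 -0.15477118] tx,tz mm [-43.9   0.  238.7]
```

```bash
python3 -m inch '[{"tx":0,"ty":0,"tz":34,"yaw":0,"claw":0.0},{"tx":-4,"ty":0,"tz":34,"yaw":0,"claw":0.0},{"tx":-8,"ty":0,"tz":34,"yaw":0,"claw":0.0},{"tx":-8,"ty":0,"tz":34,"yaw":0,"claw":0.0},{"tx":-8,"ty":0,"tz":34,"yaw":0,"claw":0.0},{"tx":-8,"ty":0,"tz":34,"yaw":0,"claw":0.0},{"tx":-8,"ty":0,"tz":34,"yaw":0,"claw":0.0},{"tx":0,"ty":0,"tz":0,"yaw":0,"claw":0.0}]' ; python3 -c "
from h import *
to(-.05,-.305)
im=manip.get_image('wrist');cv2.imwrite('pics/w6.png',im['pixels'][:,:,::-1])
im=manip.get_image('scene');crop(im,'pics/s6.png',285,140,405,230,6)"
```

```text
clock: 7.58
position: [0.7372, -0.1512, 0.1126]
tcp_rot: [-0.54, 0.455, -0.457, 0.541]
wrist_force: [1.3, 0.3, 0.1]
width: 0.0456
t 7.58 p [ 0.7372 -0.1512  0.1126] guide [-0.0459 -0.3021] xdir -80.2 ydown [ 0.003 -0.    -1.   ] zdir 9.8 F [1.3 0.3 0.1] w 0.046 q [-0.23  0.58  1.66  0.    0.9  -0.4 ]
goal [ 0.73354638 -0.15477118] tx,tz mm [ 2.9 -0.  -4.2]
```

View pics/s6.png

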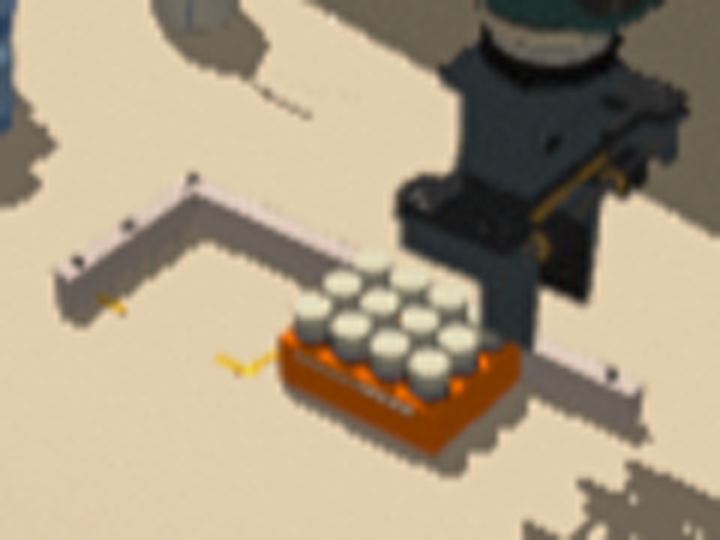

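View pics/w6.png

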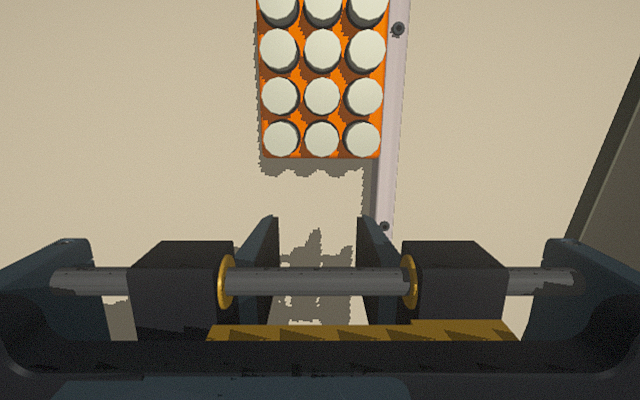

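The wrist view shows the fingers lined up with the rack's right face, with the far finger just inside the fence (rail edge at about column 380). I'll shift 6 mm toward the robot and descend.

```bash
python3 -m inch '[{"tx":3,"ty":0,"tz":-6,"yaw":0.5,"claw":0.0},{"tx":0,"ty":0,"tz":0,"yaw":0,"claw":0.0},{"tx":0,"ty":30,"tz":0,"yaw":0,"claw":0.0},{"tx":0,"ty":30,"tz":0,"yaw":0,"claw":0.0},{"tx":0,"ty":20,"tz":0,"yaw":0,"claw":0.0},{"tx":0,"ty":10,"tz":0,"yaw":0,"claw":0.0},{"tx":0,"ty":0,"tz":0,"yaw":0,"claw":0.0}]' ; python3 -c "
from h import *
to(-.05,-.136)"
```

```text
clock: 8.27
position: [0.7246, -0.1592, 0.0202]
tcp_rot: [0.538, -0.461, 0.458, -0.537]
wrist_force: [0.2, 1.0, -0.1]
width: 0.0454
t 8.27 p [ 0.7246 -0.1592  0.0202] guide [-0.0596 -0.3079] xdir -81.0 ydown [-0.003  0.001 -1.   ] zdir 9.0 F [ 0.2  1.  -0.1] w 0.045 q [-0.25  0.69  1.68 -0.    0.78 -0.4 ]
goal [0.70623533 0.01200743] tx,tz mm [-172.     0.2    8.5]
```

```bash
python3 -m inch '[{"tx":0,"ty":0,"tz":8,"yaw":-0.3,"claw":0.0},{"tx":-10,"ty":0,"tz":0,"yaw":0,"claw":0.0},{"tx":-10,"ty":0,"tz":0,"yaw":0,"claw":0.0},{"tx":-10,"ty":0,"tz":0,"yaw":0,"claw":0.0},{"tx":-10,"ty":0,"tz":0,"yaw":0,"claw":0.0},{"tx":-10,"ty":0,"tz":0,"yaw":0,"claw":0.0},{"tx":-10,"ty":0,"tz":0,"yaw":0,"claw":0.0},{"tx":-10,"ty":0,"tz":0,"yaw":0,"claw":0.0}]' ; python3 -c "
from h import *
to(-.05,-.136)
im=manip.get_image('scene');crop(im,'pics/s7.png',285,140,405,230,6)"
```

```text
clock: 8.93
position: [0.7232, -0.0876, 0.0227]
tcp_rot: [-0.539, 0.458, -0.458, 0.539]
wrist_force: [0.3, -2.1, 1.8]
width: 0.0457
t 8.93 p [ 0.7232 -0.0876  0.0227] guide [-0.0494 -0.2371] xdir -80.7 ydown [ 0. -0. -1.] zdir 9.3 F [ 0.3 -2.1  1.8] w 0.046 q [-0.15  0.67  1.71 -0.    0.76 -0.31]
goal [0.70623533 0.01200743] tx,tz mm [-101.1   -0.    -0.6]
```

View pics/s7.png

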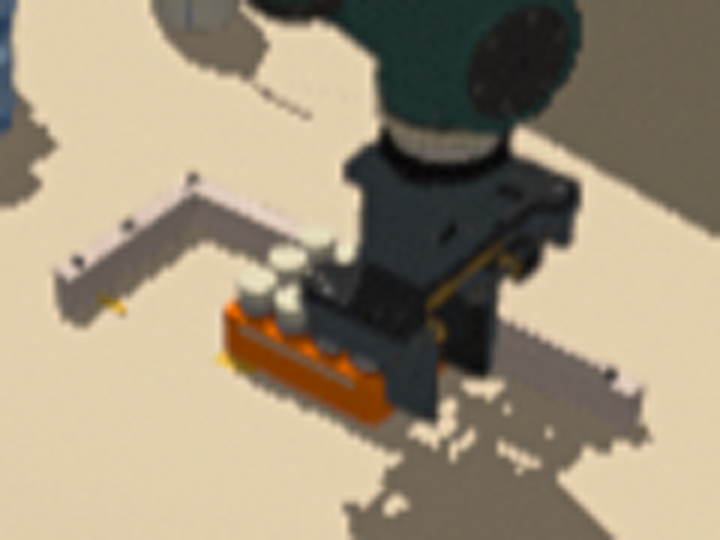

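The rack slides along the fence and stays square, with its near-left corner at about (228,305) and the fingers flat on the right face. I'll continue.

```bash
python3 -m inch '[{"tx":-12,"ty":0,"tz":0,"yaw":0,"claw":0.0},{"tx":-12,"ty":0,"tz":0,"yaw":0,"claw":0.0},{"tx":-12,"ty":0,"tz":0,"yaw":0,"claw":0.0},{"tx":-12,"ty":0,"tz":0,"yaw":0,"claw":0.0},{"tx":-12,"ty":0,"tz":0,"yaw":0,"claw":0.0},{"tx":-10,"ty":0,"tz":0,"yaw":0,"claw":0.0},{"tx":-8,"ty":0,"tz":0,"yaw":0,"claw":0.0},{"tx":-6,"ty":0,"tz":0,"yaw":0,"claw":0.0}]' ; python3 -m inch '[{"tx":-4,"ty":0,"tz":0,"yaw":0,"claw":0.0},{"tx":-2,"ty":0,"tz":0,"yaw":0,"claw":0.0},{"tx":0,"ty":0,"tz":0,"yaw":0,"claw":0.0}]' ;python3 -c "
from h import *
to(-.05,-.136)
im=manip.get_image('scene');crop(im,'pics/s8.png',285,140,405,230,6)"
```

```text
clock: 9.65
position: [0.7094, -0.0047, 0.0223]
tcp_rot: [0.539, -0.458, 0.458, -0.539]
wrist_force: [0.4, -1.8, 0.7]
width: 0.0458
clock: 9.9
position: [0.7086, 0.0004, 0.0223]
tcp_rot: [0.539, -0.458, 0.458, -0.539]
wrist_force: [-0.2, 0.3, -0.7]
width: 0.0457
t 9.90 p [7.086e-01 4.000e-04 2.230e-02] guide [-0.0496 -0.1479] xdir -80.7 ydown [-0.  0. -1.] zdir 9.3 F [-0.2  0.3 -0.7] w 0.046 q [-0.03  0.65  1.76  0.    0.74 -0.19]
goal [0.70623533 0.01200743] tx,tz mm [-11.9   0.   -0.4]
```

View pics/s8.png

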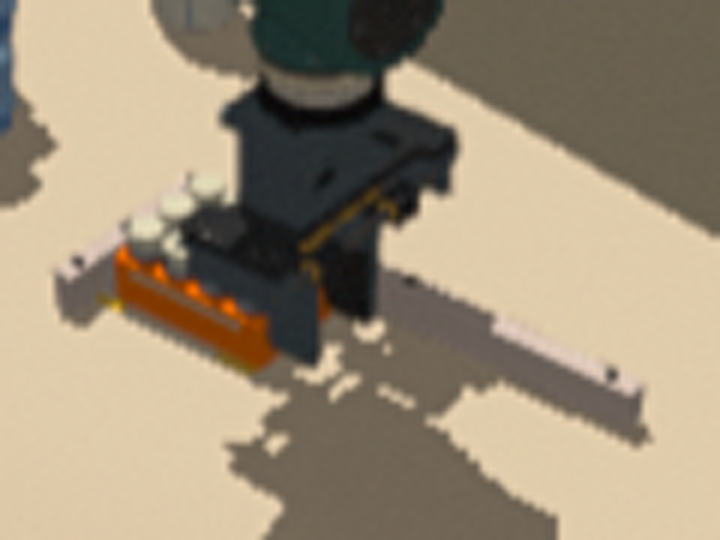

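About 10 mm is left. I'll take small steps and watch the force.

```bash
python3 -m inch '[{"tx":-4,"ty":0,"tz":0,"yaw":0,"claw":0.0},{"tx":-3,"ty":0,"tz":0,"yaw":0,"claw":0.0},{"tx":0,"ty":0,"tz":0,"yaw":0,"claw":0.0}]'|grep -E "pos|force" ;python3 -m inch '[{"tx":-2,"ty":0,"tz":0,"yaw":0,"claw":0.0},{"tx":0,"ty":0,"tz":0,"yaw":0,"claw":0.0}]' |grep -E "pos|force" ;python3 -m inch '[{"tx":-2,"ty":0,"tz":0,"yaw":0,"claw":0.0},{"tx":0,"ty":0,"tz":0,"yaw":0,"claw":0.0}]'|grep -E "pos|force" ; python3 -c "
from h import *
to(-.05,-.136)"
```

```text
position: [0.7074, 0.0073, 0.0223]
wrist_force: [0.2, 0.4, -0.8]
position: [0.7072, 0.0092, 0.0223]
wrist_force: [0.0, -0.1, -0.6]
position: [0.7071, 0.0106, 0.0224]
wrist_force: [0.4, -4.6, -0.8]
t 10.53 p [0.7071 0.0106 0.0224] guide [-0.0494 -0.1375] xdir -80.7 ydown [ 0.    -0.001 -1.   ] zdir 9.3 F [ 0.4 -4.6 -0.8] w 0.046 q [-0.02  0.65  1.76 -0.    0.74 -0.18]
goal [0.70623533 0.01200743] tx,tz mm [-1.5 -0.  -0.6]
```

```bash
python3 -m inch '[{"tx":-2,"ty":0,"tz":0,"yaw":0,"claw":0.0},{"tx":0,"ty":0,"tz":0,"yaw":0,"claw":0.0}]'|grep -E "pos|force"; python3 -m inch '[{"tx":-1,"ty":0,"tz":0,"yaw":0,"claw":0.0},{"tx":0,"ty":0,"tz":0,"yaw":0,"claw":0.0}]'|grep -E "pos|force"
```

```text
position: [0.7071, 0.0108, 0.0226]
wrist_force: [2.3, -21.0, -0.5]
position: [0.7071, 0.0109, 0.0226]
wrist_force: [3.0, -29.4, -0.4]
```

Firm contact: 29 N with the position no longer advancing. I'll back away along the fence, rise, and inspect.

```bash
python3 -m inch '[{"tx":6,"ty":0,"tz":0,"yaw":0,"claw":0.0},{"tx":20,"ty":0,"tz":0,"yaw":0,"claw":0.0},{"tx":30,"ty":-30,"tz":0,"yaw":0,"claw":0.0},{"tx":30,"ty":-35,"tz":0,"yaw":0,"claw":0.0},{"tx":30,"ty":-35,"tz":0,"yaw":0,"claw":0.0},{"tx":30,"ty":-30,"tz":0,"yaw":0,"claw":0.0},{"tx":30,"ty":0,"tz":0,"yaw":0,"claw":0.0},{"tx":0,"ty":0,"tz":0,"yaw":0,"claw":0.0}]'; python3 -c "
from h import *
st()
im=manip.get_image('top');crop(im,'pics/t9.png',250,145,370,235,6);cv2.imwrite('pics/t9f.png',im['pixels'][:,:,::-1])
im=manip.get_image('scene');crop(im,'pics/s9.png',285,140,405,230,6)
im=manip.get_image('wrist');cv2.imwrite('pics/w9.png',im['pixels'][:,:,::-1])"
```

```text
clock: 11.53
position: [0.7355, -0.1578, 0.1474]
tcp_rot: [-0.538, 0.457, -0.46, 0.539]
wrist_force: [0.6, -0.7, -0.1]
width: 0.0456
t 11.53 p [ 0.7355 -0.1578  0.1474] guide [-0.0485 -0.3083] xdir -80.9 ydown [ 0.005 -0.002 -1.   ] zdir 9.1 F [ 0.6 -0.7 -0.1] w 0.046 q [-0.24  0.54  1.65 -0.    0.95 -0.4 ]
```

View pics/t9.png

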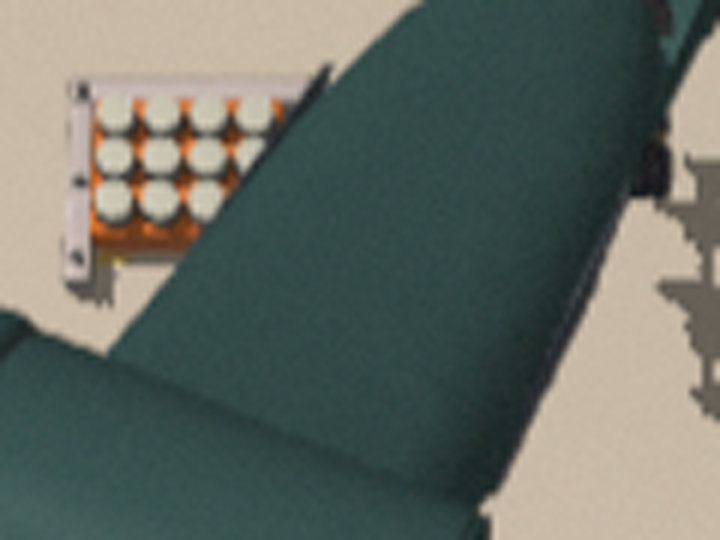

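View pics/s9.png

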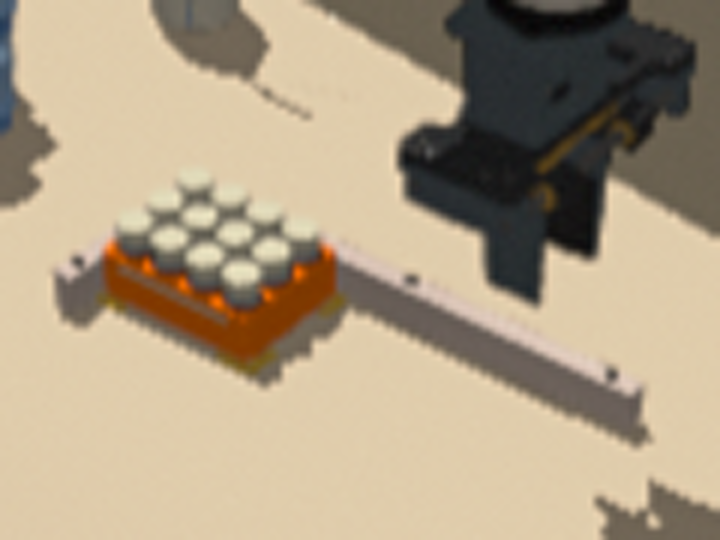

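View pics/w9.png

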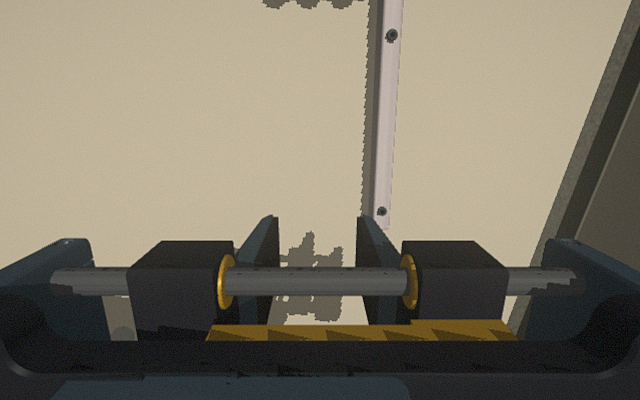

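The rack is in the corner, with yellow marks peeking out at all three outer corners in the scene view: (108,300), (245,360) and (335,300). I'll measure the cap grid numerically.

Run:
```python
from h import *
im=manip.get_image('top');a=im['pixels']
g=cv2.resize(a[145:235,250:370],None,fx=6,fy=6,interpolation=cv2.INTER_CUBIC)
hsv=cv2.cvtColor(g,cv2.COLOR_RGB2HSV)
gray=cv2.GaussianBlur(cv2.cvtColor(g,cv2.COLOR_RGB2GRAY),(5,5),0)
c=cv2.HoughCircles(gray,cv2.HOUGH_GRADIENT,1,35,param1=80,param2=12,minRadius=17,maxRadius=24)[0]
P=lambda x,y,z:GM.T@(ray(im,250-.5+(x+.5)/6,145-.5+(y+.5)/6,z)[:2]-C)
for x,y,r in sorted(map(tuple,c),key=lambda k:(round(k[1]/40),k[0])):
    if x<280 and y<225: print(round(x),round(y),round(r,1),np.round(P(x,y,.057)*1000,1))
```

```text
116 114 18.0 [-17.5 -17.9]
160 110 20.8 [-14.8 -46.1]
208 112 19.1 [-16.7 -75.6]
254 110 19.9 [ -15.3 -104.5]
114 156 18.5 [-45.6 -17.6]
160 154 19.4 [-44.9 -46.3]
206 152 21.0 [-43.5 -75. ]
112 196 18.8 [-72.8 -17.8]
160 196 22.3 [-72.7 -47.6]
204 198 19.6 [-73.9 -75. ]
```

Run:
```python
from h import *
im=manip.get_image('top')
P=lambda x,y,z:GM.T@(ray(im,250-.5+(x+.5)/6,145-.5+(y+.5)/6,z)[:2]-C)
def orange(f):
    hsv=cv2.cvtColor(cv2.imread(f),cv2.COLOR_BGR2HSV)
    return ((hsv[...,0]<14)&(hsv[...,1]>150)).astype(np.uint8)
for f in ('pics/t5.png','pics/t9.png'):
    g=cv2.GaussianBlur(cv2.imread(f,0),(5,5),0)
    c=cv2.HoughCircles(g,cv2.HOUGH_GRADIENT,1,35,param1=80,param2=12,minRadius=17,maxRadius=24)[0]
    lo,hi=((320,510) if '5' in f else (90,280))
    q=[P(x,y,.057)*1000 for x,y,r in c if lo<x<hi and y<225]
    xs=np.array(q)[:,0]
    print(f,[round(float(xs[abs(xs-k)<10].mean()),1) for k in (-16,-45,-73)],[int((abs(xs-k)<10).sum()) for k in (-16,-45,-73)])
    m=orange(f);ys,x_=np.nonzero(m[:, lo:hi]);print('orange bottom row',ys.max(),'left',x_.min()+lo)
    for cc in range(lo+6,lo+110,25):
        r=np.nonzero(m[:,cc])[0];print(cc,r.max(),end='; ')
    print()
# bystanders
im=manip.get_image('scene');cv2.imwrite('pics/sF.png',im['pixels'][:,:,::-1])
d=cv2.absdiff(cv2.imread('pics/scene0.png'),cv2.imread('pics/sF.png')).max(2)
cv2.imwrite('pics/diff.png',d)
for n,(u0,v0,u1,v1) in dict(vials=(355,255,395,305),timer=(390,285,435,320),beaker=(405,228,440,270),blk=(218,122,292,182)).items(): print(n,(d[v0:v1,u0:u1]>60).sum())
```

```text
pics/t5.png [-16.0, -46.0, -74.0] [3, 4, 4]
orange bottom row 248 left 320
326 247; 351 247; 376 247; 401 247; 426 247; 
pics/t9.png [-16.3, -44.2, -73.3] [4, 3, 3]
orange bottom row 248 left 91
96 244; 121 246; 146 247; 171 247; 196 234; 
vials 1409
timer 118
beaker 219
blk 0
```

The rack's x matches the pressed-to-fence pose within about 1 mm. I'll check why the vial region differs.

View pics/sF.png

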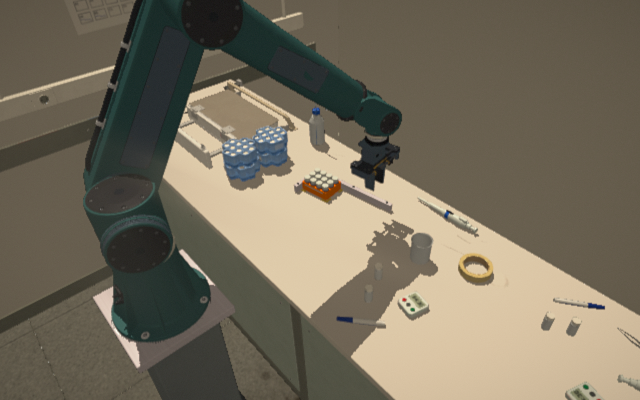

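The difference is only the arm's shadow falling on the vials. The vials at (378,271) and (369,293), the timer, the beaker and the blocks are where they were, and the gripper is clear. I'll hand in.

```bash
python3 -c "
from bench import manip
o=manip.observe();print(o['clock'],abs(o['qvel']).max(),o['wrist_force']);print(manip.job_done())"
```

```text
11.8333 0.002812663245330773 [-0.79396177  0.5201205   0.28499446]
the job is handed in; nothing more can be done
None
```

The rack is in the inside corner of the guide, and I handed the job in at about 11.8 s. No verdict was reported, so the result rests on my own checks.

I pushed it with two spread fingers in two steps. The first push was on the near long face: it squared the rack and pressed it to the fence, about 10 N at contact. The second was on the right face: it slid the rack along the fence to the end stop, about 29 N with the arm no longer advancing. Then I backed off and raised the gripper clear.

**Position:** the last top-view measurement puts the rack's centre at about (-45, -61) mm in the guide frame, against a home of (-46, -60) mm. The camera is good to about 2 mm. The distance to the fence matches the fence-pressed pose within about 2 mm.

**Squareness:** I saw no tilt beyond measurement noise, about 1.5 degrees or less. The cap rows and columns are parallel to the guide, and the yellow marks show at all three outer corners.

**Guide angle:** my two readings disagreed, 9.2 degrees from the long rail and 10.9 degrees from the short one. I used about 9.3 degrees and relied on the contacts to square the rack.

**Bystanders:** before/after pictures show no change at the blocks. The vial area differed only because the arm's shadow fell on it. The timer and beaker areas also showed small differences, but by eye both were still in place.

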